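Set the suction, shim the joint and hold a lantern panel flush in the gluing jig

ROBOT

A 7-joint arm with a two-finger parallel gripper is mounted at the origin on the work surface. World frame = base frame: x ahead of the robot, y to its left, z up, the work surface at z = 0. Lengths are in mm, angles in rad, forces in N, time in s.
With the tool pointing down it reaches from about 425 to 925 mm from the base axis. Payload 6.8 kg.
Tool frame: the origin (TCP) lies on the centre line of the jaws, within the pads' length; the fingertips stand 11 mm ahead of it and the grasp point (between the pads) lies 8 mm behind it (bot.tcp_to_tips is the distance from the TCP to the fingertips, in mm); z points along the fingers, y is the line along which they close (so a half turn about z gives the same grasp; the last joint's range is limited). The gripper opens to 85 mm and grips with 20 to 120 N. Pads are 22 mm wide; open, the fingers measure 114 mm over their backs; the gripper's body (76 mm by 85 mm) begins 54 mm behind the grasp point. The pads swing forward as they close: fully open they stand 13 mm farther back than shut.
Start: joints at [-0.108, 0.477, 0.022, 1.555, -0.011, 1.109, -0.083], TCP at [675.016, 0.007, 242.308] pointing down, gripper open.
Joint ranges: [-2.96, 2.96], [-0.34, 2.1], [-1.41, 1.46], [0.24, 2.44], [-1.37, 4.51], [0.17, 1.92], [-2.96, 2.96]. Speed limits (rad/s): [2.39, 2.39, 3.14, 3.14, 3.14, 3.14, 3.14].

INTERFACE

Orientations are given as a unit quaternion [x, y, z, w].
In Python, from bench import bot gives the robot as it stands.
- The arm moves only by the shell command python3 -m jog 'ROWS' [OPENING]. ROWS is JSON, a list of rows, each an object of numbers: "x", "y", "z": the shift along the tool's x, y, z as a fraction of full scale; "spin": the turn about the tool's z as a fraction of full scale. In form: [{"x": .., "y": .., "z": .., "spin": ..}, ...]. A call has 1 to 10 rows; each row shifts and turns the commanded pose from where the row before left it, along the tool's axes as they then stand; what a row does not reach is not made up. Full scale, the value 1, is 3 cm for a shift and 60 degrees for a turn. A row lasts 1/12 s, in which the tool goes at most 41.7 mm and 7.16 degrees, less where a joint would pass 70% of its speed; a pose out of reach is approached as far as the arm can. A call with a number of a shift or a turn outside -1 to 1 is refused whole. A call with a gripper value outside its range is refused whole. OPENING is the opening, from -1 (shut) to 1 (fully open), set as the call begins (- or left out, the last holds). The fingers move at their own pace and stop on an object; the grip force is fixed at half the most. Time passes only in rows, so rows that do not move let the fingers close. It gives the time, the measured TCP pose, the force, the opening and the grip force at its end, in the units of the state.
- bot.get_obs(): the state, without advancing time (a new reading comes with each control period).
- bot.capture(name): name is "scene" or "side" or "wrist"; returns a dict with "img" (400x640x3 uint8, red, green, blue), "z_map" (400x640 float32, mm along the optical axis (not along the pixel's ray), 0 where there is no reading), "fx", "fy", "cx", "cy" (pixels), "extrinsics" (4x4, takes a point from world to camera coordinates). Camera axes: x right, y up, looking along -z (the intrinsics and any distortion apply to the point x, -y, -z); pixel columns grow to the right and rows downward; lengths in mm; the calibration is good to about 2 mm. The wrist camera is an equidistant fisheye: a pixel r from the principal point sees the ray r / f radians off the axis. A picture is of the moment at which its call begins.
- bot.close_job(): hands the job in; it is judged then, once.
The state is a dict: "time": time; "joint_pos": joint angles; "dq": joint speeds; "effort": joint torques, N m; "tool_pos": TCP position; "orientation": TCP orientation; "wrist_force": force on the tool from outside, world axes, zero at the start; "moment": the same for the moment, N m; "gripper_width": opening from 0.0 (shut) to 1.0 (fully open); "grasp_force": force on a finger pad.
Only numpy, scipy, OpenCV 4.12 (cv2) and the standard library are available. Lean on these libraries where they do the work, as an engineer would, in place of code of your own. Each camera call takes 0.05 s, during which the arm holds its last target. There are 200 camera calls.

TASK

On the blue suction regulator, turn the black knob until its white pointer stands at the red mark, then slide the orange lock fully home over it. Take the yellow spacer from its wooden stand and slide it down upright to the bottom of whichever gap beside the red lantern panel is wide enough for it, wholly beside the panel, without forcing it at the narrow gap, and let go of it. Then press the springy red panel down flush with the rails and finish while still holding it pressed; leave the blue spacer and the other things on the table alone.

Things in the scene. Friction and masses are not known exactly. Their poses are not given: they have to be found in the camera images.
- regulator: Blue suction regulator plate fixed on the table, 200 x 110 x 20 mm (its x, y, z). Origin: centre of its underside. The knob stands at x = +50 mm, y = 0 on it; the red mark is a 22 mm line on the plate beyond the knob in its +x direction. The orange lock runs along its x axis on the -x side of the knob.
- pressure_knob (a joint): Knob angle, rad, growing clockwise seen from above, 0 to 2.2, starting between 0 and 0.6. At 1.2 the pointer is at the red mark; in the regulator's frame the pointer (and bar) points at the angle (1.2 - value) counter-clockwise from +x. Stiff (0.04 N m), stays where it is left.
- knob_grip (a point): On the knob's axis, 55 mm above the regulator's underside, axes as the regulator's (not turning). Knob: 54 mm disc with a black upright bar 50 mm long, 14 mm thick, top at 65 mm; a white line on its top and end is the pointer. The lock's prongs, 34 mm high, start about 37 mm from the axis on the -x side: keep fingertips above 38 mm when turning.
- lock (a joint): Travel of the orange lock in m along the regulator's +x, towards the knob: 0 to 0.002 at the start, 0.05 fully home, where its two prongs straddle the knob's bar. It slides with about 2 N of friction and stays where it is left.
- lock_grip (a point): Middle of the lock's upright fin, moving with the lock, 55 mm above the regulator's underside, at x = -60 mm + travel, y = 0 on it; axes as the regulator's. The fin is 24 mm long along the regulator's x, 12 mm thick along its y, top 65 mm above the underside, its foot (44 mm wide) up to 34 mm above the underside.
- jig: Fixed gluing jig: plywood board 150 x 200 x 16 mm (x, y, z), origin centre of underside; red panel over a metal bed in the middle, its edges at y = +/-50 mm; wooden rails along x centred at y = +/-75 mm. Gap panel to slim rail: 13 mm, its middle at |y| = 56.5 mm; gap at the broad rail: 5 mm. Gap floor: 16 mm above the table.
- panel (a joint): How far the red panel is pressed down, m: 0 standing 8 mm proud of the rails, 0.008 flush with them (a hard stop). A spring pushes it back up: 2.4 N at the top, 5.6 N when flush; it rises again when let go.
- panel_top (a point): Centre of the red panel's upper face, moving with it: 50 mm above the table when up, 42 mm when flush; axes as the jig's. Panel 120 x 100 x 8 mm (x, y, z), red with gold lines, guided straight up and down.
- rail_slim: Wooden rail, 140 x 24 x 26 mm (x, y, z), on the jig's board, fixed, top 42 mm above the table. Origin: centre of its underside. It stands on one side of the panel or the other; the wide gap (13 mm) is between it and the panel.
- rail_broad: Wooden rail, 140 x 40 x 26 mm, on the opposite side of the panel, otherwise the same. The gap between it and the panel is only 5 mm: the spacer does not fit there.
- spacer_stand: Pale wooden stand fixed on the table, 150 x 56 x 26 mm (x, y, z), with two upright slots 18 mm deep (floor 8 mm above the table): the yellow spacer's at x = -37 mm, the blue one's at x = +37 mm. Origin: centre of its underside.
- spacer: Yellow upright plate, 44 mm long (its x), 10 mm thick (its y), 66 mm high (z), foot slightly tapered, about 40 g, with a grey disc on each side. Origin: centre of its underside, 8 mm above the table at the start; when in the jig's gap it stands on the gap floor with its x along the jig's x (either way round) and 40 mm of it above the rails.
- spacer_blue: A thicker blue spacer, 44 x 16 x 66 mm, in the other slot of the stand; leave it there. Origin: centre of its underside.
- glue_jar: Bystander: jar 56 mm wide, 70 mm high, near the robot. Origin: centre of its underside.
- trim_spool: Bystander: yellow spool 50 mm wide, 43 mm high, near the robot. Origin: centre of its underside.
- glue_brush: Bystander: brush lying beyond the work area.
- small_lantern: Bystander: red octagonal lantern about 108 mm across, 70 mm high, beyond the jig. Origin: centre of its underside.
- water_cup: Bystander: white cup 70 mm wide, 80 mm high, near the robot, in front of the jig. Origin: centre of its underside.
- screwdriver: Bystander: screwdriver lying beyond the work area.
Things that resemble listed ones, but are neither listed nor needed, are in the scene too. What is shaped like the jig but purple is not meant.

How it is judged (in metres and radians):
On the way, in this order (a step that is already met when the one before it is completed fails the run):
1. the knob's pointer is at the red mark (within 0.15 rad) while the lock is still open (value of joint pressure_knob between 1.05 and 1.35 rad and value of joint lock below 0.02 m), for 0.2 s.
2. the lock is fully home (within 5 mm) with the knob still at the mark (value of joint pressure_knob between 1.05 and 1.35 rad and value of joint lock above 0.045 m), for 0.2 s.
3. the yellow spacer stands at the bottom of the wide gap beside the panel and has been let go (z of spacer in the frame of jig between 0.01 and 0.021 m and x of spacer in the frame of jig between -0.04 and 0.04 m and angle between spacer's own z axis and vertical below 0.2 rad and (y of spacer in the frame of jig between 0.048 and 0.065 m or y of spacer in the frame of jig between -0.065 and -0.048 m) and contact force between the fingers and spacer below 0.5 N and contact force between spacer and spacer_stand below 0.5 N), for 0.2 s.
4. the panel is pressed down flush by the robot (value of joint panel above 0.006 m and contact force between any of the fingers, the arm and panel above 3 N and z of spacer in the frame of jig between 0.01 and 0.021 m and x of spacer in the frame of jig between -0.04 and 0.04 m and angle between spacer's own z axis and vertical below 0.2 rad and (y of spacer in the frame of jig between 0.048 and 0.065 m or y of spacer in the frame of jig between -0.065 and -0.048 m)), for 0.2 s.
At the end, for the whole second after the job is handed in: Through the last second: knob within 0.15 rad of the mark, lock within 5 mm of home, spacer let go, upright (0.2 rad), within 5 mm of the wide gap's floor and 40 mm of the panel's middle lengthwise; the robot holds the panel within 2 mm of flush with over 3 N (all of step 2 and all of step 4 and contact force between the fingers and spacer below 0.5 N); the arm keeps its last pose, push and grip.
It fails at once if the spacer is forced at the narrow gap (over 12 N on the broad rail) (contact force between spacer and rail_broad above 12 N).
It fails at once if the blue spacer is disturbed (moved over 20 mm) (distance of spacer_blue from where it was at the start of the episode above 0.02 m).
It fails at once if another thing on the table is knocked about (moved over 30 mm) (distance of any of glue_jar, trim_spool, glue_brush, small_lantern, water_cup, screwdriver from where it was at the start of the episode above 0.03 m).
It also fails if it takes over 72 s, if anything falls off the work surface, if the arm or the gripper's body presses on something with over 40 N, if the wrist force passes 120 N, or if a joint passes its speed limit or range.

## Working session

There is one attempt and no reset: what is moved stays moved. The work goes in short steps, Python scripts to look and compute and a shell command to move; the robot and the scene stay as the last step left them, time stands still between calls to the robot, and variables do not carry over. Pictures are saved under pics/ and viewed, at most 10 in all, crops included, and the job is handed in when it is done.

```bash
mkdir -p pics; ls; cat > h.py <<'E'
import numpy as np, cv2
from bench import bot
def cap(n,save=None):
    c=bot.capture(n); c['img']=np.ascontiguousarray(c['img'])
    if save: cv2.imwrite(f'pics/{save}.png',c['img'][:,:,::-1])
    return c
def cloud(c):
    # world points of every pixel (pinhole)
    v,u=np.mgrid[0:400,0:640].astype(float); z=c['z_map'].astype(float)
    p=np.stack([(u-c['cx'])/c['fx']*z,-(v-c['cy'])/c['fy']*z,-z],-1)
    E=np.array(c['extrinsics']); return (p-E[:3,3])@E[:3,:3]
E
python3 - <<'E'
from h import *
for n in('scene','side'):
    c=cap(n,n); print(n,c['fx'],c['cx'],c['cy'],np.round(c['extrinsics'],3).tolist(),[k for k in c])
    np.savez(n,img=c['img'],P=cloud(c),z=c['z_map'])
print(bot.get_obs(),bot.tcp_to_tips)
E
```

```text
pics
scene 409.30019172474783 318.48115740565515 200.23677237057785 [[0.718, 0.696, 0.005, -357.7], [-0.495, 0.507, 0.706, 210.893], [0.488, -0.509, 0.709, -1432.816], [0.0, 0.0, 0.0, 1.0]] ['img', 'z_map', 'fx', 'fy', 'cx', 'cy', 'extrinsics']
side 403.32722762766116 319.93174549082687 199.7636897656918 [[0.995, -0.096, 0.001, -480.412], [0.069, 0.725, 0.686, -84.803], [-0.067, -0.682, 0.728, -1137.793], [0.0, 0.0, 0.0, 1.0]] ['img', 'z_map', 'fx', 'fy', 'cx', 'cy', 'extrinsics']
{'time': 0.1, 'joint_pos': array([-0.10812843,  0.47773233,  0.02233483,  1.55637447, -0.01152465,
        1.10927212, -0.0831316 ]), 'dq': array([ 0.00125754, -0.00244505,  0.00102702, -0.00229213,  0.00026019,
       -0.00081713,  0.00259866]), 'effort': array([ 5.69385389e-03, -5.97765398e+01,  1.61440808e+00, -2.81952703e+01,
        1.29656185e-02,  5.02699884e-03, -1.13572563e-05]), 'tool_pos': array([6.74478665e+02, 2.06125412e-02, 2.41403519e+02]), 'orientation': array([ 7.07102085e-01,  7.07110991e-01, -6.19261923e-04, -5.51620615e-04]), 'wrist_force': array([ 0.70279228,  0.17465274, -0.20502409]), 'moment': array([ 0.01530536,  0.00639831, -0.01339749]), 'grasp_force': 0.0, 'gripper_width': 1.0036078324108035} 11.0
```

View pics/scene.png

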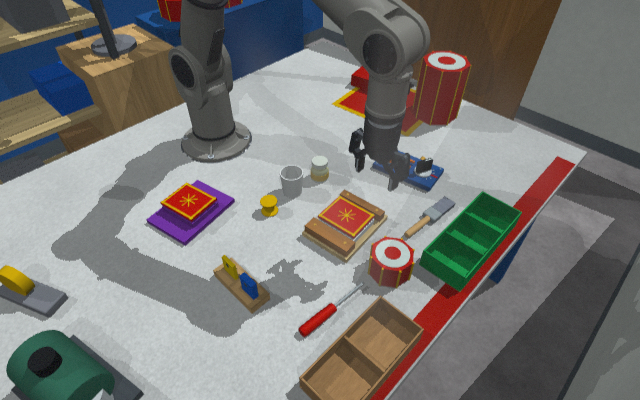

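View pics/side.png

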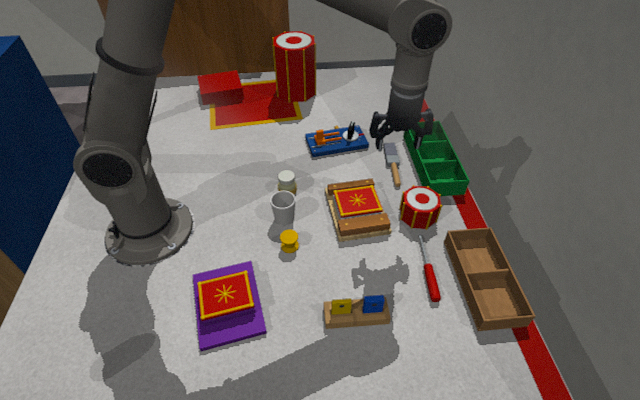

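The scene view shows the regulator at about (408,170), the jig at (345,222) and the stand at (242,283). In the side view they are at (337,140), (358,207) and (358,312). The purple decoy is at (190,208) in the scene view.

```bash
cat > m.py <<'E'
from h import *
def rect(P,m):
    q=P[m][:,:2].astype(np.float32)
    if len(q)<5: return None
    (c,s,a)=cv2.minAreaRect(q); return len(q),np.round(c,1),np.round(s,1),round(a,1),np.round(np.median(q,0),1)
for n in('side','scene'):
    d=np.load(n+'.npz'); P=d['P']; hsv=cv2.cvtColor(d['img'],cv2.COLOR_RGB2HSV); H,S,V=[hsv[:,:,i].astype(int) for i in range(3)]
    z=P[:,:,2]; X=P[:,:,0];Y=P[:,:,1]; ok=d['z']>0
    box=lambda x0,x1,y0,y1:(X>x0)&(X<x1)&(Y>y0)&(Y<y1)&ok
    # windows from pixel boxes
    u=np.arange(640)[None]; v=np.arange(400)[:,None]
    W=lambda a,b,c,e:(u>=a)&(u<b)&(v>=c)&(v<e)&ok
    R,J,S_=(W(295,375,115,165),W(315,400,170,245),W(310,405,285,335)) if n=='side' else (W(365,450,140,195),W(295,395,180,265),W(205,280,245,315))
    blue=(H>98)&(H<125)&(S>110); red=((H<6)|(H>172))&(S>150); org=(H>5)&(H<18)&(S>190); yel=(H>20)&(H<32)&(S>160); wood=(H>8)&(H<25)&(S>50)&(S<200)
    er=lambda m:cv2.erode(m.astype(np.uint8),np.ones((2,2)))>0
    print(n)
    print(' plate',rect(P,R&blue&(z>14)&(z<25)))
    print(' orange',rect(P,R&org&(z>22)), 'fin',rect(P,R&org&(z>58)&(z<70)))
    print(' barw',rect(P,R&(z>58)&(z<72)&(S<80)&(V>150)),'bark',rect(P,R&(z>60)&(z<70)&(V<90)))
    print(' redmark',rect(P,R&red&(z<30)))
    print(' panel',rect(P,J&(z>46)&(z<54)), np.median(z[J&red]))
    print(' rails',rect(P,J&(z>38)&(z<45)&wood))
    print(' stand',rect(P,S_&(z>23)&(z<29)))
    print(' yel',rect(P,S_&yel&(z>69)&(z<79)),rect(P,S_&yel&(z>25)),' blue',rect(P,S_&blue&(z>69)&(z<79)))
    c=d['img']
    for k,(a,b,e,f) in {'reg':(295,375,115,165)if n=='side' else (365,450,140,195),'jig':(315,400,170,245)if n=='side' else (295,395,180,265)}.items():
        cv2.imwrite(f'/tmp/{n}{k}.png',cv2.resize(c[e:f,a:b,::-1],(390,290),interpolation=cv2.INTER_CUBIC))
cv2.imwrite('pics/crops.png',np.vstack([np.hstack([cv2.imread(f'/tmp/{n}{k}.png') for n in('side','scene')]) for k in('reg','jig')]))
E
python3 m.py
```

```text
side
 plate (694, array([570. , 332.8]), array([199.5, 112.1]), 9.3, array([570.9, 308.1], dtype=float32))
 orange (173, array([551.2, 176.3]), array([362.6, 130.8]), 85.5, array([520.3, 319.8], dtype=float32)) fin (17, array([512.1, 322.5]), array([18.2,  9.6]), 6.6, array([513.8, 321.3], dtype=float32))
 barw None bark (28, array([571.3, 321.4]), array([135.6,  42.9]), 19.6, array([617.1, 333. ], dtype=float32))
 redmark (8, array([521.6, 385.3]), array([113.1, 278.6]), 55.9, array([655. , 350.5], dtype=float32))
 panel (1127, array([593.5,   3.7]), array([134.5, 175.7]), 1.0, array([588. ,   9.2], dtype=float32)) 50.958160882790196
 rails (798, array([589.3,   9.4]), array([141. , 187.3]), 5.4, array([591. , -53.8], dtype=float32))
 stand (837, array([ 536.8, -313.3]), array([ 57.9, 150.4]), 89.3, array([ 533., -325.], dtype=float32))
 yel (80, array([ 499.7, -314. ]), array([ 9.7, 41.1]), 88.4, array([ 499.3, -315. ], dtype=float32)) (269, array([ 506.4, -311.6]), array([57.5, 23.7]), 22.1, array([ 500. , -316.9], dtype=float32))  blue (141, array([ 573.5, -314.7]), array([16.5, 
[... 326 characters left out ...]
), array([16.2,  5.7]), 19.2, array([657.4, 351.4], dtype=float32))
 panel (1235, array([581.1,  24.1]), array([146.1, 348.7]), 83.4, array([593.3,   8.6], dtype=float32)) 49.73468711800497
 rails (936, array([614.8,   9.8]), array([190.6, 186.4]), 5.3, array([597., -54.], dtype=float32))
 stand (733, array([ 537.5, -314.4]), array([ 57.1, 151.2]), 89.1, array([ 544.2, -325.5], dtype=float32))
 yel (72, array([ 501.5, -313.9]), array([11. , 43.3]), 88.1, array([ 505.4, -314.8], dtype=float32)) (186, array([ 501.9, -314. ]), array([11.6, 44.3]), 89.7, array([ 508.8, -317.7], dtype=float32))  blue (120, array([ 575.1, -315.4]), array([16.1, 45.4]), 89.6, array([ 576.4, -315.9], dtype=float32))
```

View pics/crops.png

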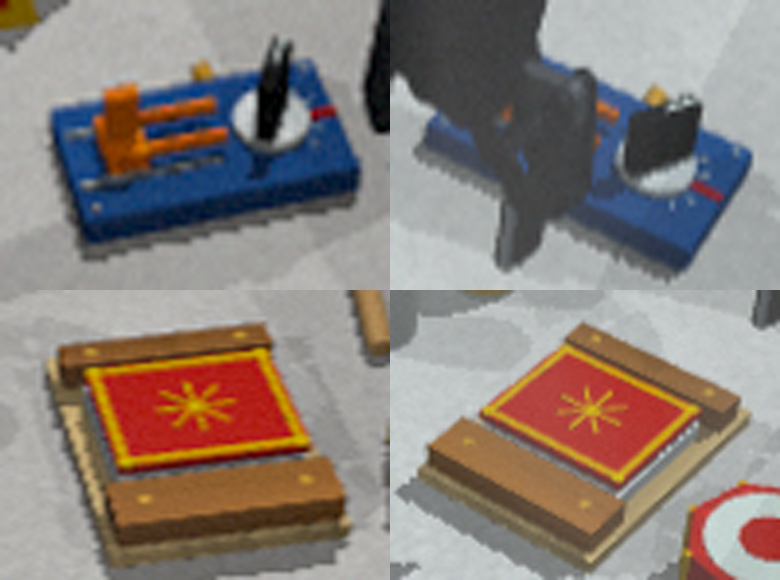

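The crops show the regulator's lock open (left) with the pointer about 57° off the mark. In the jig, the near rail (-y) looks broader. I'll pin down the jig more carefully.

```bash
cat > m2.py <<'E'
from h import *
def cc(P,m):
    n,l,s,_=cv2.connectedComponentsWithStats(m.astype(np.uint8),connectivity=8)
    for i in range(1,n):
        if s[i,4]>60:
            q=P[l==i]; c,sz,a=cv2.minAreaRect(q[:,:2].astype(np.float32)); print('  ',s[i,4],np.round(c,1),np.round(sz,1),round(a,1),'z',round(np.median(q[:,2]),1))
for n in('side','scene'):
    d=np.load(n+'.npz'); P=d['P']; hsv=cv2.cvtColor(d['img'],cv2.COLOR_RGB2HSV); H,S,V=[hsv[:,:,i].astype(int) for i in range(3)]
    z=P[:,:,2]; u=np.arange(640)[None]; v=np.arange(400)[:,None]
    a,b,c,e=(315,395,170,245) if n=='side' else (295,390,180,265)
    J=(u>=a)&(u<b)&(v>=c)&(v<e)&(d['z']>0)
    pan=J&(z>46.5)&(z<54)&(S>150)&((H<6)|(H>170)|(H>17)); wd=J&(H>7)&(H<17)&(S>90)&(z>38.5)&(z<46)
    print(n,'panel');cc(P,pan); print(' rails');cc(P,wd)
    print(' board');cc(P,J&(z>12)&(z<46))
E
python3 m2.py
```

```text
side panel
   854 [588.9  12.4] [118.9 103.4] 5.7 z 51.2
 rails
   232 [582.3  86.6] [140.2  25.1] 5.3 z 42.8
   567 [595.9 -62.5] [140.2  43.1] 4.6 z 42.9
 board
   1675 [588.7  13.2] [150.2 205. ] 5.3 z 40.4
scene panel
   905 [590.5  12.2] [120.  101.4] 5.6 z 49.5
 rails
   277 [584.2  85.6] [136.7  27.8] 5.0 z 41.3
   597 [597.9 -63.3] [139.7  43.8] 5.3 z 41.3
 board
   1937 [590.6  10.2] [151.5 201.7] 5.0 z 38.8
```

```bash
python3 -m jog '[{"x":0.9,"y":-0.15,"z":0.2},{"x":0.9,"y":-0.15,"z":0.2},{"x":0.9,"y":-0.15,"z":0.2},{"x":0.9,"y":-0.15,"z":0.2},{"x":0.9,"y":-0.15,"z":0.2},{"x":0.9,"y":-0.15,"z":0.2},{"x":0.9,"y":-0.15,"z":0.2},{"x":0.9,"y":-0.15,"z":0.2},{"x":0.9,"y":-0.15,"z":0.2},{"x":0.9,"y":-0.15,"z":0.2}]' 1
python3 -m jog '[{"x":0.9,"y":-0.15,"z":0.2},{"x":0.9,"y":-0.15,"z":0.2},{"x":0.55},{"spin":0.1},{"spin":0.1},{"spin":0.1},{"spin":0.1},{},{}]'
cat > w.py <<'E'
import sys
from h import *
o=bot.get_obs(); c=cap('wrist',sys.argv[1]); np.save('wz.npy',c['z_map'])
print(np.round(o['tool_pos'],1),np.round(o['orientation'],4),o['time']); print(c['fx'],c['cx'],c['cy'],np.round(c['extrinsics'],4).tolist())
v,u=np.mgrid[0:400,0:640].astype(float); dx,dy=u-c['cx'],v-c['cy']; r=np.hypot(dx,dy)+1e-9; th=r/c['fx']
t=np.where(th<1.4,np.tan(np.minimum(th,1.4)),0); z=c['z_map'].astype(float)
p=np.stack([dx/r*t*z,-dy/r*t*z,-z],-1); E=np.array(c['extrinsics']); P=(p-E[:3,3])@E[:3,:3]
np.savez('wr',img=c['img'],P=P,z=z)
E
python3 w.py w1
```

```text
[674.5   0.  241.4] [ 7.071e-01  7.071e-01 -6.000e-04 -6.000e-04] 0.1
309.70691628693146 323.09942978979325 202.95389203934005 [[1.0, -0.0007, -0.0025, -672.7107], [-0.0001, 0.9555, -0.295, 38.0487], [0.0026, 0.295, 0.9555, -381.5577], [0.0, 0.0, 0.0, 1.0]]validation failed for argument at $[0]...
validation failed for argument at $[0]...
```

View pics/w1.png

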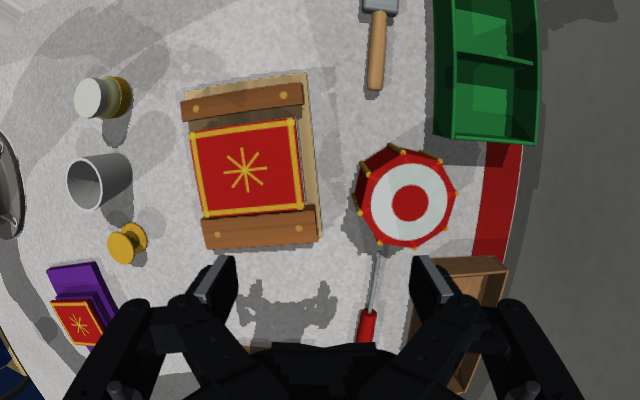

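The move was refused, so the arm has not moved; rows probably need all four keys. The wrist view shows the jig at about (248,165), with the wide gap next to the top (+y, slim) rail.

```bash
python3 -m jog '[{"x":0.9,"y":-0.15,"z":0.2,"spin":0},{"x":0.9,"y":-0.15,"z":0.2,"spin":0},{"x":0.9,"y":-0.15,"z":0.2,"spin":0},{"x":0.9,"y":-0.15,"z":0.2,"spin":0},{"x":0.9,"y":-0.15,"z":0.2,"spin":0},{"x":0.9,"y":-0.15,"z":0.2,"spin":0},{"x":0.9,"y":-0.15,"z":0.2,"spin":0},{"x":0.9,"y":-0.15,"z":0.2,"spin":0},{"x":0.9,"y":-0.15,"z":0.2,"spin":0},{"x":0.9,"y":-0.15,"z":0.2,"spin":0}]' 1
python3 -m jog '[{"x":0.9,"y":-0.15,"z":0.2,"spin":0},{"x":0.9,"y":-0.15,"z":0.2,"spin":0},{"x":0.55,"y":0,"z":0,"spin":0},{"x":0,"y":0,"z":0,"spin":0.1},{"x":0,"y":0,"z":0,"spin":0.1},{"x":0,"y":0,"z":0,"spin":0.1},{"x":0,"y":0,"z":0,"spin":0.1},{"x":0,"y":0,"z":0,"spin":0},{"x":0,"y":0,"z":0,"spin":0}]'
python3 w.py w2
```

```text
time: 0.98
tool_pos: [629.5, 271.2, 181.7]
orientation: [0.707, 0.707, -0.0, -0.0]
wrist_force: [1.0, 0.4, 0.6]
gripper_width: 0.998
grasp_force: 0.0
time: 1.73
tool_pos: [621.3, 340.1, 170.4]
orientation: [0.838, 0.546, -0.0, 0.0]
wrist_force: [0.4, 0.6, 0.3]
gripper_width: 1.001
grasp_force: 0.0
[621.3 340.1 170.4] [ 8.379e-01  5.458e-01 -0.000e+00  3.000e-04] 1.7333
309.70691628693146 323.09942978979325 202.95389203934005 [[0.9144, -0.4049, -0.0002, -429.0821], [0.3868, 0.8735, -0.2956, -519.8061], [0.1199, 0.2702, 0.9553, -478.165], [0.0, 0.0, 0.0, 1.0]]
```

View pics/w2.png

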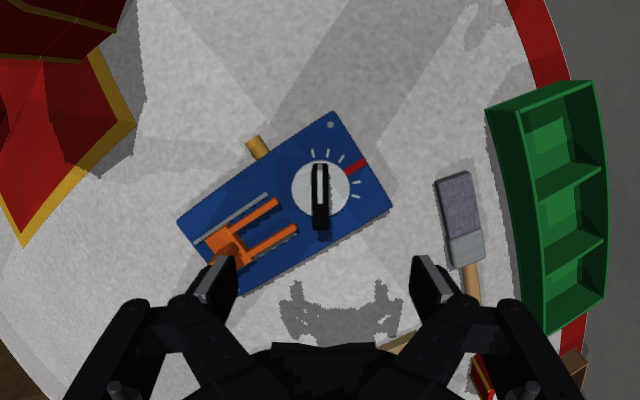

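The wrist view shows the bar at (320,195), upright in the image, so the jaws are lined up with it. The lock fin is at about (232,245) and the red mark at (356,167). I'll measure all three from the cloud.

```bash
cat > m3.py <<'E'
from h import *
from m2 import cc
d=np.load('wr.npz'); P=d['P']; hsv=cv2.cvtColor(d['img'],cv2.COLOR_RGB2HSV); H,S,V=[hsv[:,:,i].astype(int) for i in range(3)]
z=P[:,:,2]; u=np.arange(640)[None]; v=np.arange(400)[:,None]; J=(d['z']>0)&(u>170)&(u<400)&(v>105)&(v<300)
print('W bar');cc(P,J&(z>59)&(z<70)&(u>295)&(u<345)&(v<240))
print('white');cc(P,J&(z>60)&(z<70)&(V>130)&(S<60)&(u>295)&(u<345)&(v<240))
print('plate');cc(P,J&(z>14)&(z<25)&(H>98)&(H<125)&(S>100))
print('fin');cc(P,J&(z>58)&(z<70)&(H<18)&(S>180))
print('lock');cc(P,J&(z>25)&(z<70)&(H<18)&(S>180)&(H>5))
print('disc');cc(P,J&(z>22)&(z<45)&(S<60)&(V>120))
E
python3 m3.py | sed -n '/^W/,$p'
```

```text
W bar
   1047 [619.  345.6] [50.4 13.9] 66.4 z 66.0
white
   129 [624.  356.3] [25.4  2.4] 65.9 z 67.0
plate
   13559 [569.8 336.7] [198.7 109.7] 9.2 z 21.1
fin
lock
   1823 [539.1 331.7] [86.9 43.8] 8.5 z 35.2
disc
   1482 [619.6 345.6] [50.8 53.4] 68.9 z 26.1
```

```bash
python3 -m jog '[{"x":0.06,"y":-0.1,"z":0,"spin":0},{"x":0,"y":0,"z":0.6,"spin":0},{"x":0,"y":0,"z":0.6,"spin":0},{"x":0,"y":0,"z":0.6,"spin":0},{"x":0,"y":0,"z":0.6,"spin":0},{"x":0,"y":0,"z":0.6,"spin":0},{"x":0,"y":0,"z":0.6,"spin":0},{"x":0,"y":0,"z":0.3,"spin":0},{"x":0,"y":0,"z":0,"spin":0},{"x":0,"y":0,"z":0,"spin":0}]' 0
python3 -m jog '[{"x":0,"y":0,"z":0,"spin":0},{"x":0,"y":0,"z":0,"spin":0},{"x":0,"y":0,"z":0,"spin":0},{"x":0,"y":0,"z":0,"spin":0},{"x":0,"y":0,"z":0,"spin":0},{"x":0,"y":0,"z":0,"spin":0}]' -1
```

```text
time: 2.62
tool_pos: [619.0, 343.4, 53.4]
orientation: [0.838, 0.545, -0.0, -0.0]
wrist_force: [0.1, -0.2, 0.8]
gripper_width: 0.504
grasp_force: 0.0
time: 3.12
tool_pos: [620.1, 343.8, 55.0]
orientation: [0.839, 0.545, 0.001, 0.0]
wrist_force: [-0.0, 0.2, 6.7]
gripper_width: 0.144
grasp_force: 59.9
```

```bash
python3 -m jog '[{"x":0,"y":0,"z":0,"spin":0.1},{"x":0,"y":0,"z":0,"spin":0.1},{"x":0,"y":0,"z":0,"spin":0.1},{"x":0,"y":0,"z":0,"spin":0.1},{"x":0,"y":0,"z":0,"spin":0.1},{"x":0,"y":0,"z":0,"spin":0.1},{"x":0,"y":0,"z":0,"spin":0.1},{"x":0,"y":0,"z":0,"spin":0.1},{"x":0,"y":0,"z":0,"spin":0.1},{"x":0,"y":0,"z":0,"spin":0.05}]'
python3 -m jog '[{"x":0,"y":0,"z":0,"spin":0},{"x":0,"y":0,"z":0,"spin":0},{"x":0,"y":0,"z":0,"spin":0},{"x":0,"y":0,"z":0,"spin":0}]'
python3 -m jog '[{"x":0,"y":0,"z":0,"spin":0},{"x":0,"y":0,"z":0,"spin":0},{"x":0,"y":0,"z":0,"spin":0},{"x":0,"y":0,"z":0,"spin":0},{"x":0,"y":0,"z":-0.6,"spin":0},{"x":0,"y":0,"z":-0.6,"spin":0},{"x":0,"y":0,"z":-0.6,"spin":0},{"x":0,"y":0,"z":-0.6,"spin":0},{"x":0,"y":0,"z":-0.6,"spin":0},{"x":0,"y":0,"z":-0.4,"spin":0}]' 0
python3 -m jog '[{"x":0,"y":0,"z":0,"spin":0},{"x":0,"y":0,"z":0,"spin":0}]' 0
python3 w.py w3
sed -i 's/(u>295)&(u<345)&(v<240)/(X>585)/; s/(u>295)&(u<345)&(v<240)/(X>585)/; s/^z=P/X=P[:,:,0]; z=P/; s/(u>170)&(u<400)&(v>105)&(v<300)/(P[:,:,0]>450)\&(P[:,:,0]<690)\&(P[:,:,1]>250)\&(P[:,:,1]<420)/' m3.py; python3 m3.py | sed -n '/^W/,$p'
```

```text
time: 3.95
tool_pos: [619.9, 343.9, 55.0]
orientation: [0.997, 0.076, 0.001, -0.001]
wrist_force: [0.1, 0.6, 6.6]
gripper_width: 0.147
grasp_force: 60.2
time: 4.28
tool_pos: [619.9, 344.0, 55.0]
orientation: [0.997, 0.078, 0.001, -0.001]
wrist_force: [-0.5, -0.8, 7.3]
gripper_width: 0.149
grasp_force: 60.2
time: 5.12
tool_pos: [619.5, 343.6, 157.1]
orientation: [0.997, 0.078, 0.001, -0.0]
wrist_force: [1.5, 0.3, -0.1]
gripper_width: 0.501
grasp_force: 0.0
time: 5.28
tool_pos: [619.1, 343.5, 155.4]
orientation: [0.997, 0.079, 0.0, -0.0]
wrist_force: [0.1, -0.2, 0.7]
gripper_width: 0.503
grasp_force: 0.0
[619.1 343.5 155.4] [ 9.969e-01  7.850e-02  3.000e-04 -2.000e-04] 5.2833
309.70691628693146 323.09942978979325 202.95389203934005 [[0.1558, -0.9878, -0.0002, 243.6225], [0.9439, 0.1489, -0.2948, -621.4711], [0.2912, 0.0457, 0.9556, -493.2548], [0.0, 0.0, 0.0, 1.0]]
W bar
   1143 [619.8 344.9] [50.7 13.3] 9.3 z 66.1
white
   174 [631.1 346.2] [26.4  3. ] 8.9 z 66.8
plate
   12959 [570.6 336.5] [198.9 109.7] 9.3 z 21.1
   106 [481.8 307.4] [12.7 13.1] 10.7 z 21.4
fin
   293 [511.2 327.2] [24.3 11.8] 6.6 z 65.8
lock
   2050 [539.  331.5] [86.7 43.1] 9.4 z 35.4
disc
   927 [622.4 355.4] [30.8 54.6] 70.9 z 26.2
   133 [626.5 328.9] [ 9.4 17.3] 29.2 z 26.2
```

View pics/w3.png

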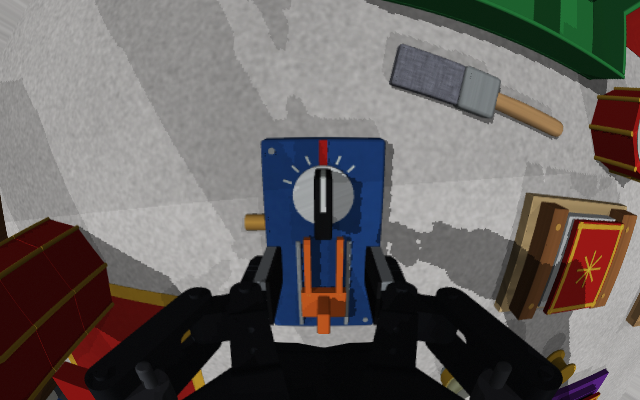

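The pointer now lies on the red mark, with the bar at (322,195) and the mark at (323,152). Next is the lock.

```bash
python3 -m jog '[{"x":-0.9,"y":0,"z":0,"spin":0},{"x":-0.9,"y":0,"z":0,"spin":0},{"x":-0.9,"y":0,"z":0,"spin":0},{"x":-0.93,"y":0,"z":0,"spin":0},{"x":0,"y":0,"z":0.8,"spin":0},{"x":0,"y":0,"z":0.8,"spin":0},{"x":0,"y":0,"z":0.8,"spin":0},{"x":0,"y":0,"z":0.8,"spin":0},{"x":0,"y":0,"z":0.28,"spin":0},{"x":0,"y":0,"z":0,"spin":0}]' 0
python3 -m jog '[{"x":0,"y":0,"z":0,"spin":0},{"x":0,"y":0,"z":0,"spin":0},{"x":0,"y":0,"z":0,"spin":0},{"x":0,"y":0,"z":0,"spin":0},{"x":0,"y":0,"z":0,"spin":0},{"x":0,"y":0,"z":0,"spin":0}]' -1
python3 -m jog '[{"x":0.2,"y":0,"z":0,"spin":0},{"x":0.2,"y":0,"z":0,"spin":0},{"x":0.2,"y":0,"z":0,"spin":0},{"x":0.2,"y":0,"z":0,"spin":0},{"x":0.2,"y":0,"z":0,"spin":0},{"x":0.2,"y":0,"z":0,"spin":0},{"x":0.2,"y":0,"z":0,"spin":0},{"x":0.2,"y":0,"z":0,"spin":0},{"x":0.1,"y":0,"z":0,"spin":0},{"x":0,"y":0,"z":0,"spin":0}]' 
python3 -m jog '[{"x":0,"y":0,"z":0,"spin":0},{"x":0,"y":0,"z":0,"spin":0}]'
```

```text
time: 6.17
tool_pos: [509.3, 324.9, 47.7]
orientation: [0.997, 0.078, -0.003, 0.002]
wrist_force: [0.3, -0.2, -0.1]
gripper_width: 0.504
grasp_force: 0.0
time: 6.67
tool_pos: [512.5, 326.6, 52.3]
orientation: [0.997, 0.078, 0.001, -0.001]
wrist_force: [-0.0, -1.7, 6.5]
gripper_width: 0.128
grasp_force: 59.8
time: 7.5
tool_pos: [561.8, 334.6, 52.3]
orientation: [0.997, 0.078, -0.0, -0.0]
wrist_force: [-4.1, -2.4, 10.4]
gripper_width: 0.124
grasp_force: 60.4
time: 7.67
tool_pos: [561.7, 334.6, 52.3]
orientation: [0.997, 0.079, -0.0, -0.0]
wrist_force: [-3.3, -1.6, 9.2]
gripper_width: 0.129
grasp_force: 60.3
```

```bash
python3 -m jog '[{"x":0.06,"y":0,"z":0,"spin":0},{"x":0,"y":0,"z":0,"spin":0},{"x":0,"y":0,"z":0,"spin":0},{"x":0,"y":0,"z":0,"spin":0}]'
python3 -m jog '[{"x":0,"y":0,"z":0,"spin":0},{"x":0,"y":0,"z":0,"spin":0},{"x":0,"y":0,"z":0,"spin":0},{"x":0,"y":0,"z":0,"spin":0},{"x":0,"y":0,"z":-0.6,"spin":0},{"x":0,"y":0,"z":-0.6,"spin":0},{"x":0,"y":0,"z":-0.6,"spin":0},{"x":0,"y":0,"z":-0.6,"spin":0},{"x":0,"y":0,"z":-0.6,"spin":0},{"x":0,"y":0,"z":-0.6,"spin":0}]' 0
python3 -m jog '[{"x":0,"y":0,"z":0,"spin":0},{"x":0,"y":0,"z":0,"spin":0}]' 0
python3 w.py w4;  python3 m3.py | sed -n '/^W/,$p'
```

```text
time: 8.0
tool_pos: [561.9, 334.6, 52.3]
orientation: [0.997, 0.079, -0.002, -0.0]
wrist_force: [-8.6, -3.8, 13.6]
gripper_width: 0.126
grasp_force: 61.0
time: 8.83
tool_pos: [563.7, 334.6, 159.6]
orientation: [0.997, 0.078, 0.0, 0.0]
wrist_force: [0.4, -1.0, -0.0]
gripper_width: 0.502
grasp_force: 0.0
time: 9.0
tool_pos: [564.3, 334.9, 159.7]
orientation: [0.997, 0.078, 0.001, -0.001]
wrist_force: [0.6, 0.0, -1.1]
gripper_width: 0.498
grasp_force: 0.0
[564.3 334.9 159.7] [ 9.969e-01  7.840e-02  9.000e-04 -6.000e-04] 9.0
309.70691628693146 323.09942978979325 202.95389203934005 [[0.1556, -0.9878, -0.0008, 243.9162], [0.9443, 0.149, -0.2935, -567.6071], [0.2901, 0.0449, 0.9559, -480.1114], [0.0, 0.0, 0.0, 1.0]]
W bar
   1251 [619.3 344.5] [49.1 13.5] 8.8 z 66.0
white
   180 [630.9 346.3] [25.7  2.9] 9.0 z 66.8
plate
   15844 [569.6 336.5] [198.9 109.6] 9.2 z 21.1
   414 [583.8 338.6] [19.5 22.6] 9.5 z 21.1
fin
   451 [560.2 335.2] [23.7 11. ] 9.2 z 66.0
lock
   2670 [587.7 340. ] [85.7 43.3] 10.3 z 35.4
disc
   449 [621.1 363.5] [15.2 44.5] 78.1 z 26.1
   163 [625.2 322.9] [19.1  7. ] 8.9 z 26.1
   143 [509.7 302.6] [59.   2.6] 9.8 z 23.2
   102 [495.8 349. ] [47.7  2.6] 9.8 z 23.3
```

```bash
python3 -m jog '[{"x":0,"y":0,"z":-0.3,"spin":0.085},{"x":0,"y":0,"z":-0.3,"spin":0.085},{"x":-0.12,"y":0.9,"z":0,"spin":0},{"x":-0.12,"y":0.9,"z":0,"spin":0},{"x":-0.12,"y":0.9,"z":0,"spin":0},{"x":-0.12,"y":0.9,"z":0,"spin":0},{"x":-0.12,"y":0.9,"z":0,"spin":0},{"x":-0.12,"y":0.9,"z":0,"spin":0},{"x":-0.12,"y":0.9,"z":0,"spin":0},{"x":-0.12,"y":0.9,"z":0,"spin":0}]'
python3 -m jog '[{"x":-0.12,"y":0.9,"z":0,"spin":0},{"x":-0.12,"y":0.9,"z":0,"spin":0},{"x":-0.12,"y":0.9,"z":0,"spin":0},{"x":-0.12,"y":0.9,"z":0,"spin":0},{"x":0,"y":0,"z":0,"spin":0},{"x":0,"y":0,"z":0,"spin":0},{"x":0,"y":0,"z":0,"spin":0},{"x":0,"y":0,"z":0,"spin":0}]'
python3 w.py w5
cat > m4.py <<'E'
from h import *
from m2 import cc
d=np.load('wr.npz'); P=d['P']; hsv=cv2.cvtColor(d['img'],cv2.COLOR_RGB2HSV); H,S,V=[hsv[:,:,i].astype(int) for i in range(3)]
X,Y,z=P[:,:,0],P[:,:,1],P[:,:,2]; J=(d['z']>0)&(X>480)&(X<700)&(Y>-110)&(Y<140)
print('W panel');cc(P,J&(z>47)&(z<56)&(S>150)&((H<6)|(H>170)|(H>17))); print('rails');cc(P,J&(H>7)&(H<17)&(S>90)&(z>39)&(z<47)); print('all');cc(P,J&(z>13)&(z<56)&(S>40))
E
python3 m4.py | sed -n '/^W/,$p'
python3 -m jog '[{"x":0,"y":0.95,"z":0,"spin":0},{"x":0,"y":0.95,"z":0,"spin":0},{"x":0,"y":0.95,"z":0,"spin":0},{"x":0,"y":0.95,"z":0,"spin":0},{"x":0,"y":0.95,"z":0,"spin":0},{"x":-0.15,"y":0.95,"z":0,"spin":0},{"x":-0.15,"y":0.95,"z":0,"spin":0},{"x":-0.15,"y":0.95,"z":0,"spin":0},{"x":-0.15,"y":0.95,"z":0,"spin":0},{"x":0,"y":0.95,"z":0,"spin":0}]'
python3 -m jog '[{"x":0,"y":0.95,"z":0,"spin":0},{"x":0,"y":0.5,"z":0,"spin":0},{"x":0,"y":0,"z":0,"spin":0},{"x":0,"y":0,"z":0,"spin":0},{"x":0,"y":0,"z":0,"spin":0},{"x":0,"y":0,"z":0,"spin":0}]'
cp wr.npz wr5.npz; python3 w.py w6
cat > m5.py <<'E'
from h import *
from m2 import cc
d=np.load('wr.npz'); P=d['P']; hsv=cv2.cvtColor(d['img'],cv2.COLOR_RGB2HSV); H,S,V=[hsv[:,:,i].astype(int) for i in range(3)]
X,Y,z=P[:,:,0],P[:,:,1],P[:,:,2]; J=(d['z']>0)&(X>430)&(X<650)&(Y>-400)&(Y<-230)
print('W yel');cc(P,J&(z>70)&(z<80)&(H>18)&(H<34)&(S>120)); print('blue');cc(P,J&(z>70)&(z<80)&(H>98)&(H<125)); print('stand');cc(P,J&(z>22)&(z<31))
E
python3 m5.py | sed -n '/^W/,$p'
```

```text
time: 9.88
tool_pos: [529.1, 117.8, 175.5]
orientation: [1.0, -0.01, -0.001, 0.001]
wrist_force: [0.8, 0.5, 0.3]
gripper_width: 0.503
grasp_force: 0.0
time: 10.55
tool_pos: [513.6, 12.9, 176.3]
orientation: [1.0, -0.01, -0.0, -0.0]
wrist_force: [0.0, -0.7, -0.2]
gripper_width: 0.5
grasp_force: 0.0
[513.6  12.9 176.3] [ 1.0e+00 -9.5e-03 -4.0e-04 -0.0e+00] 10.55
309.70691628693146 323.09942978979325 202.95389203934005 [[-0.0197, -0.9998, 0.0003, 23.54], [0.9549, -0.0189, -0.2962, -469.6012], [0.2962, -0.0056, 0.9551, -469.108], [0.0, 0.0, 0.0, 1.0]]
W panel
   15517 [587.9  13.5] [120.3 100.8] 5.2 z 51.2
rails
   6688 [594.9 -60.8] [139.3  40.9] 5.1 z 43.1
   3931 [581.1  88. ] [139.6  25.1] 5.2 z 43.0
all
   32252 [587.8  15.9] [150.5 195.7] 5.3 z 49.9
time: 11.43
tool_pos: [489.3, -273.3, 176.6]
orientation: [1.0, -0.01, -0.0, -0.0]
wrist_force: [0.4, -0.7, -0.8]
gripper_width: 0.502
grasp_force: 0.0
time: 11.93
tool_pos: [489.4, -314.4, 176.6]
orientation: [1.0, -0.009, -0.0, -0.001]
wrist_force: [0.0, 0.2, -0.5]
gripper_width: 0.5
grasp_force: 0.0
[ 489.4 -314.4  176.6] [ 1.0e+00 -9.1e-03 -2.0e-04 -6.0e-04] 11.9333
309.70691628693146 323.09942978979325 202.95389203934005 [[-0.0189, -0.9998, -0.0008, -304.4657], [0.9551, -0.0178, -0.2957, -452.5173], [0.2956, -0.0063, 0.9553, -464.0317], [0.0, 0.0, 0.0, 1.0]]
W yel
   643 [ 498.3 -311.8] [ 8.9 43.6] 89.0 z 75.1
blue
   1235 [ 571.7 -313.4] [15.8 43.5] 88.9 z 75.0
stand
   7513 [ 535.4 -312.9] [ 56.5 150.2] 89.5 z 27.1
```

View pics/w6.png

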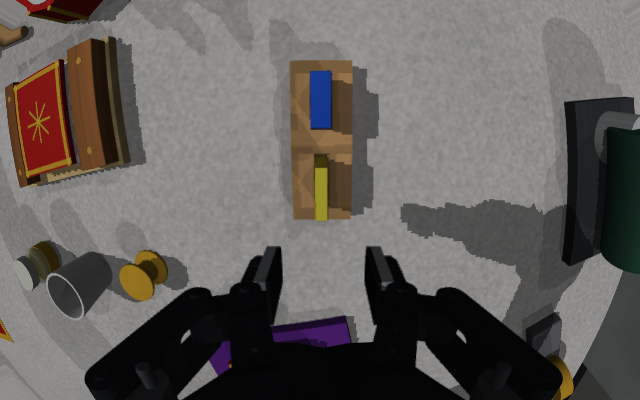

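The wrist view shows the yellow spacer at (321,190), straight ahead of the jaws and aligned with them, and the blue one at (321,100).

```bash
python3 -m jog '[{"x":0.32,"y":-0.06,"z":0,"spin":0},{"x":0,"y":0,"z":0.6,"spin":0},{"x":0,"y":0,"z":0.6,"spin":0},{"x":0,"y":0,"z":0.6,"spin":0},{"x":0,"y":0,"z":0.6,"spin":0},{"x":0,"y":0,"z":0.6,"spin":0},{"x":0,"y":0,"z":0.6,"spin":0},{"x":0,"y":0,"z":0.35,"spin":0},{"x":0,"y":0,"z":0,"spin":0},{"x":0,"y":0,"z":0,"spin":0}]' 0
python3 -m jog '[{"x":0,"y":0,"z":0,"spin":0},{"x":0,"y":0,"z":0,"spin":0},{"x":0,"y":0,"z":0,"spin":0},{"x":0,"y":0,"z":0,"spin":0},{"x":0,"y":0,"z":0,"spin":0},{"x":0,"y":0,"z":0,"spin":0}]' -1
```

```text
time: 12.82
tool_pos: [498.8, -314.5, 58.3]
orientation: [1.0, -0.01, -0.0, -0.0]
wrist_force: [-0.3, -1.0, 0.2]
gripper_width: 0.505
grasp_force: 0.0
time: 13.32
tool_pos: [499.1, -314.9, 59.5]
orientation: [1.0, -0.01, 0.001, -0.0]
wrist_force: [-1.4, 1.8, 6.3]
gripper_width: 0.104
grasp_force: 59.8
```

```bash
python3 -m jog '[{"x":0,"y":0,"z":-0.3,"spin":0},{"x":0,"y":0,"z":-0.7,"spin":0},{"x":0,"y":0,"z":-0.9,"spin":0},{"x":0,"y":0,"z":-0.9,"spin":0},{"x":0,"y":0,"z":-0.9,"spin":0},{"x":0,"y":-0.4,"z":-0.9,"spin":0},{"x":0.25,"y":-0.85,"z":0,"spin":0},{"x":0.25,"y":-0.85,"z":0,"spin":0},{"x":0.25,"y":-0.85,"z":0,"spin":0},{"x":0.25,"y":-0.85,"z":0,"spin":0}]'
python3 -m jog '[{"x":0.25,"y":-0.85,"z":0,"spin":0},{"x":0.25,"y":-0.85,"z":0,"spin":0},{"x":0.25,"y":-0.85,"z":0,"spin":0},{"x":0.25,"y":-0.85,"z":0,"spin":0},{"x":0.25,"y":-0.85,"z":0,"spin":0},{"x":0.25,"y":-0.85,"z":0,"spin":0},{"x":0.25,"y":-0.85,"z":0,"spin":0},{"x":0,"y":-0.85,"z":0,"spin":0},{"x":0,"y":-0.85,"z":0,"spin":0},{"x":0,"y":-0.85,"z":0,"spin":0}]'
python3 -m jog '[{"x":0,"y":-0.4,"z":0,"spin":0},{"x":0,"y":0,"z":0.7,"spin":-0.1},{"x":0,"y":0,"z":0.7,"spin":0},{"x":0,"y":0,"z":0.7,"spin":0},{"x":0,"y":0,"z":0.4,"spin":0},{"x":0,"y":0,"z":0,"spin":0},{"x":0,"y":0,"z":0,"spin":0},{"x":0,"y":0,"z":0,"spin":0}]'
python3 w.py w7; python3 m4.py | sed -n '/^W/,$p'
```

```text
time: 14.15
tool_pos: [530.9, -200.7, 197.3]
orientation: [1.0, -0.011, 0.001, 0.0]
wrist_force: [-0.1, -0.8, -0.2]
gripper_width: 0.103
grasp_force: 58.9
time: 14.98
tool_pos: [588.5, 53.2, 197.0]
orientation: [1.0, -0.011, 0.0, 0.0]
wrist_force: [0.6, 0.2, -0.7]
gripper_width: 0.108
grasp_force: 58.9
time: 15.65
tool_pos: [589.7, 63.8, 122.6]
orientation: [0.999, 0.042, 0.001, 0.0]
wrist_force: [1.3, 0.1, 0.9]
gripper_width: 0.108
grasp_force: 58.9
[589.7  63.8 122.6] [9.991e-01 4.150e-02 9.000e-04 0.000e+00] 15.65
309.70691628693146 323.09942978979325 202.95389203934005 [[0.0823, -0.9966, 0.0003, 15.7505], [0.9527, 0.0785, -0.2937, -562.5234], [0.2927, 0.0245, 0.9559, -440.0904], [0.0, 0.0, 0.0, 1.0]]
W panel
   16353 [588.   13.1] [120.6 100.7] 5.2 z 51.3
   98 [533.6  13. ] [15.3  7.1] 84.4 z 51.8
rails
   4166 [591.1  89.2] [119.8  24.4] 5.4 z 43.1
   6589 [595.1 -60.3] [139.9  41.1] 5.0 z 43.2
all
   35623 [588.4  14.2] [149.3 199.2] 5.3 z 44.5
```

View pics/w7.png

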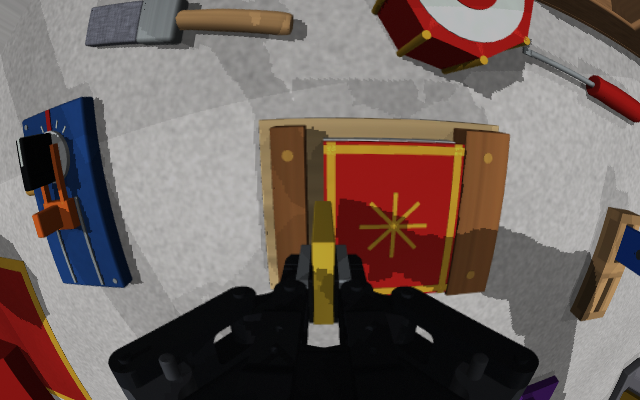

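The spacer at (322,255) is held above the jig and close to in line with the gap at (315,160). I'll measure the spacer and the gap in this same view.

```bash
cat > m6.py <<'E'
from h import *
from m2 import cc
d=np.load('wr.npz'); P=d['P']; hsv=cv2.cvtColor(d['img'],cv2.COLOR_RGB2HSV); H,S,V=[hsv[:,:,i].astype(int) for i in range(3)]
X,Y,z=P[:,:,0],P[:,:,1],P[:,:,2]; J=(d['z']>0)&(abs(X-585)<60)&(abs(Y-65)<25)
m=J&(H>18)&(H<34)&(S>100)&(z>56)
print('W sp',m.sum(), np.percentile(z[m],[1,50,99]).round(1))
zt=np.percentile(z[m],99); cc(P,m&(z>zt-4)); print('front');cc(P,m&(z<zt-6))
a=np.deg2rad(5.2); yj=-(X-588)*np.sin(a)+(Y-13.3)*np.cos(a); xj=(X-588)*np.cos(a)+(Y-13.3)*np.sin(a)
for x0 in(25,35,45):
    s=(d['z']>0)&(abs(xj-x0)<3)
    print(x0,'panel edge',np.percentile(yj[s&(z>47)&(z<55)&(abs(yj)<70)],[1,99]).round(1),'rail inner/outer',np.percentile(yj[s&(z>39)&(z<46)&(yj>54)&(yj<95)&(S>90)],[2,98]).round(1))
for lo,hi in((zt-4,zt+2),(zt-25,zt-6),(zt-45,zt-25),(zt-64,zt-45)):
    k=m&(z>lo)&(z<hi)
    if k.sum()>10: print(round(lo),k.sum(),'yj',np.percentile(yj[k],[2,50,98]).round(1),'xj',np.percentile(xj[k],[2,98]).round(1))
E
python3 m6.py | sed -n '/^W/,$p'
```

```text
W sp 2674 [ 81.7 137.9 150.3]
front
   2609 [589.2  64.4] [45.1 10.4] 5.4 z 137.9
25 panel edge [-48.2  49.4] rail inner/outer [63.7 87.2]
35 panel edge [-48.2  49.3] rail inner/outer [64.  87.3]
45 panel edge [-48.2  49.2] rail inner/outer [63.8 86.7]
146 41 yj [43.2 46.4 55.2] xj [-4.5 16.5]
125 2051 yj [46.1 50.9 55.5] xj [-14.6  27.6]
105 289 yj [46.2 50.7 55.4] xj [26.5 27.7]
86 193 yj [46.3 50.7 55.6] xj [26.5 27.7]
```

```bash
python3 -m jog '[{"x":-0.1,"y":-0.197,"z":0.3,"spin":0},{"x":0,"y":0,"z":0.1,"spin":0},{"x":0,"y":0,"z":0,"spin":0},{"x":0,"y":0,"z":0,"spin":0},{"x":0,"y":0,"z":0,"spin":0},{"x":0,"y":0,"z":0,"spin":0}]'
python3 w.py w8; python3 m4.py | sed -n '/^W/,/rails/p'; python3 m6.py | sed -n '/^W/,$p'
```

```text
time: 16.2
tool_pos: [585.6, 69.8, 109.6]
orientation: [0.999, 0.042, 0.0, 0.0]
wrist_force: [-0.3, -0.0, -0.1]
gripper_width: 0.103
grasp_force: 58.9
[585.6  69.8 109.6] [9.991e-01 4.180e-02 2.000e-04 0.000e+00] 16.2
309.70691628693146 323.09942978979325 202.95389203934005 [[0.0828, -0.9966, 0.0003, 21.7285], [0.9522, 0.079, -0.2951, -562.479], [0.294, 0.0248, 0.9555, -427.3072], [0.0, 0.0, 0.0, 1.0]]
W panel
   18774 [588.   13.2] [120.6 100.2] 5.4 z 51.3
rails
W sp 2661 [ 68.5 124.9 137. ]
front
   2596 [585.2  70.5] [44.2 10.4] 4.6 z 124.9
25 panel edge [-48.2  50. ] rail inner/outer [63.7 87. ]
35 panel edge [-48.  50.] rail inner/outer [63.6 87.4]
45 panel edge [-48.5  50. ] rail inner/outer [63.4 87. ]
133 44 yj [52.6 52.8 61.6] xj [-8.1 13. ]
112 2050 yj [52.5 57.2 61.8] xj [-18.2  23.9]
92 272 yj [52.7 57.1 61.8] xj [22.9 24.2]
73 202 yj [52.7 57.6 62. ] xj [22.8 23.9]
```

View pics/w8.png

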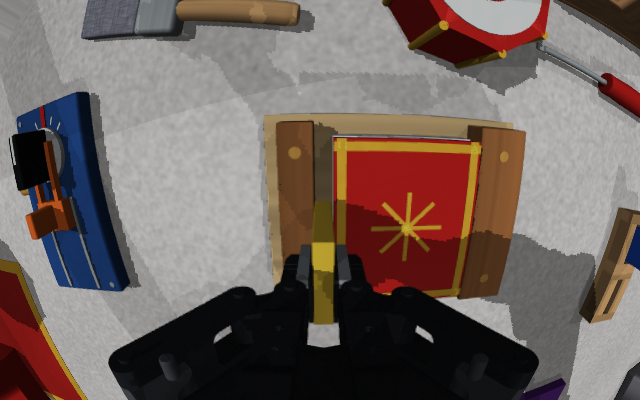

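The spacer at (323,255) is now in line with the gap at (323,160), centred within about 0.5 mm. Lowering it in stages.

```bash
python3 -m jog '[{"x":0,"y":0.012,"z":0.1,"spin":0},{"x":0,"y":0,"z":0.1,"spin":0},{"x":0,"y":0,"z":0.1,"spin":0},{"x":0,"y":0,"z":0.1,"spin":0},{"x":0,"y":0,"z":0.1,"spin":0},{"x":0,"y":0,"z":0,"spin":0}]'
python3 -m jog '[{"x":0,"y":0,"z":0.1,"spin":0},{"x":0,"y":0,"z":0.1,"spin":0},{"x":0,"y":0,"z":0.1,"spin":0},{"x":0,"y":0,"z":0,"spin":0}]'
```

```text
time: 16.75
tool_pos: [584.9, 69.6, 93.6]
orientation: [0.999, 0.042, -0.001, 0.0]
wrist_force: [0.1, -0.5, -0.4]
gripper_width: 0.103
grasp_force: 58.9
time: 17.08
tool_pos: [585.0, 69.6, 84.7]
orientation: [0.999, 0.042, -0.0, 0.0]
wrist_force: [-0.1, 0.9, -0.6]
gripper_width: 0.104
grasp_force: 58.9
```

```bash
python3 -m jog '[{"x":0,"y":0,"z":0.1,"spin":0},{"x":0,"y":0,"z":0.1,"spin":0},{"x":0,"y":0,"z":0.1,"spin":0},{"x":0,"y":0,"z":0.1,"spin":0},{"x":0,"y":0,"z":0.1,"spin":0},{"x":0,"y":0,"z":0.05,"spin":0},{"x":0,"y":0,"z":0,"spin":0},{"x":0,"y":0,"z":0,"spin":0}]'
```

```text
time: 17.75
tool_pos: [585.4, 69.5, 68.8]
orientation: [0.999, 0.042, -0.0, 0.0]
wrist_force: [-0.6, -0.4, -0.3]
gripper_width: 0.104
grasp_force: 58.9
```

```bash
python3 -m jog '[{"x":0,"y":0,"z":0.05,"spin":0},{"x":0,"y":0,"z":0,"spin":0},{"x":0,"y":0,"z":0,"spin":0}]'
python3 -m jog '[{"x":0,"y":0,"z":0,"spin":0},{"x":0,"y":0,"z":0,"spin":0},{"x":0,"y":0,"z":0,"spin":0},{"x":0,"y":0,"z":0,"spin":0},{"x":0,"y":0,"z":-0.2,"spin":0},{"x":0,"y":0,"z":-0.5,"spin":0},{"x":0,"y":0,"z":-0.8,"spin":0},{"x":0,"y":0,"z":-0.8,"spin":0},{"x":0,"y":0,"z":-0.8,"spin":0},{"x":0,"y":0,"z":0,"spin":0}]' -0.3
python3 -m jog '[{"x":-0.9,"y":0.4,"z":0,"spin":0},{"x":-0.9,"y":0.4,"z":0,"spin":0},{"x":0,"y":0,"z":0,"spin":0},{"x":0,"y":0,"z":0,"spin":0},{"x":0,"y":0,"z":0,"spin":0}]'
python3 w.py w9; python3 m4.py | sed -n '/^W/,/rails/p'; python3 m6.py | sed -n '/^W/,$p'
```

```text
time: 18.0
tool_pos: [585.5, 69.6, 67.5]
orientation: [0.999, 0.042, 0.0, -0.0]
wrist_force: [0.5, 0.2, 0.1]
gripper_width: 0.101
grasp_force: 59.0
time: 18.83
tool_pos: [588.3, 69.6, 165.5]
orientation: [0.999, 0.042, 0.004, -0.001]
wrist_force: [0.9, 0.3, 0.4]
gripper_width: 0.353
grasp_force: 0.0
time: 19.25
tool_pos: [534.1, 41.5, 160.7]
orientation: [0.999, 0.042, 0.0, -0.0]
wrist_force: [1.1, 0.7, 0.4]
gripper_width: 0.351
grasp_force: 0.0
[534.1  41.5 160.7] [ 9.991e-01  4.190e-02  5.000e-04 -2.000e-04] 19.25
309.70691628693146 323.09942978979325 202.95389203934005 [[0.0831, -0.9965, -0.0002, -2.3032], [0.9523, 0.0794, -0.2945, -496.303], [0.2935, 0.0243, 0.9557, -460.023], [0.0, 0.0, 0.0, 1.0]]
W panel
   16977 [588.   14.1] [120.2 101.9] 5.1 z 51.3
rails
W sp 1108 [ 57.3  82.9 194.4]
front
   1088 [584.3  69.4] [43.3 11.3] 5.0 z 82.9
25 panel edge [-48.8  49.4] rail inner/outer [63.5 86.4]
35 panel edge [-48.3  49.3] rail inner/outer [63.5 87. ]
45 panel edge [-48.2  49.9] rail inner/outer [63.7 86.8]
190 14 yj [62.8 66.2 69.8] xj [-45.7 -41.3]
```

View pics/w9.png

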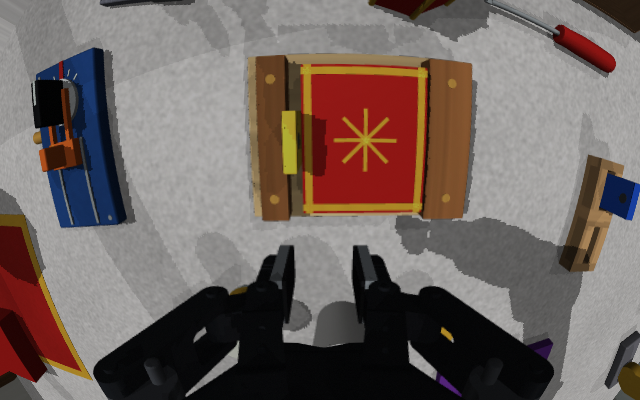

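The spacer stands upright in the gap at (290,142), with its top at 82 mm, as it should be. Next I shut the jaws and press the panel off-centre, away from the spacer.

```bash
python3 -m jog '[{"x":0.57,"y":0.64,"z":0,"spin":0},{"x":0.57,"y":0.64,"z":0,"spin":0},{"x":0.58,"y":0.64,"z":0,"spin":0},{"x":0,"y":0,"z":0.6,"spin":0},{"x":0,"y":0,"z":0.6,"spin":0},{"x":0,"y":0,"z":0.6,"spin":0},{"x":0,"y":0,"z":0.6,"spin":0},{"x":0,"y":0,"z":0.6,"spin":0},{"x":0,"y":0,"z":0,"spin":0},{"x":0,"y":0,"z":0,"spin":0}]' -1
python3 -m jog '[{"x":0,"y":0,"z":0.1,"spin":0},{"x":0,"y":0,"z":0.1,"spin":0},{"x":0,"y":0,"z":0.1,"spin":0},{"x":0,"y":0,"z":0.1,"spin":0},{"x":0,"y":0,"z":0,"spin":0},{"x":0,"y":0,"z":0,"spin":0}]'
```

```text
time: 20.13
tool_pos: [589.9, -11.6, 69.6]
orientation: [0.999, 0.042, -0.001, 0.0]
wrist_force: [0.8, -0.2, 0.6]
gripper_width: 0.0
grasp_force: 0.0
time: 20.63
tool_pos: [590.5, -11.8, 58.9]
orientation: [0.999, 0.042, 0.001, -0.0]
wrist_force: [1.0, 0.2, 2.5]
gripper_width: -0.002
grasp_force: 1.2
```

```bash
python3 -m jog '[{"x":0,"y":0,"z":0.1,"spin":0},{"x":0,"y":0,"z":0.1,"spin":0},{"x":0,"y":0,"z":0.1,"spin":0},{"x":0,"y":0,"z":0,"spin":0},{"x":0,"y":0,"z":0,"spin":0}]'
python3 -m jog '[{"x":0,"y":0,"z":0.05,"spin":0},{"x":0,"y":0,"z":0.05,"spin":0},{"x":0,"y":0,"z":0,"spin":0},{"x":0,"y":0,"z":0,"spin":0},{"x":0,"y":0,"z":0,"spin":0},{"x":0,"y":0,"z":0,"spin":0},{"x":0,"y":0,"z":0,"spin":0}]'
```

```text
time: 21.05
tool_pos: [590.6, -11.9, 52.7]
orientation: [0.999, 0.042, 0.001, -0.001]
wrist_force: [-9.3, 1.7, 34.5]
gripper_width: -0.0
grasp_force: 17.4
time: 21.63
tool_pos: [590.8, -11.9, 52.2]
orientation: [0.999, 0.041, 0.001, -0.002]
wrist_force: [-17.6, 2.8, 60.0]
gripper_width: 0.003
grasp_force: 30.2
```

```bash
python3 -m jog '[{"x":0,"y":0,"z":-0.12,"spin":0},{"x":0,"y":0,"z":0,"spin":0},{"x":0,"y":0,"z":0,"spin":0},{"x":0,"y":0,"z":0,"spin":0},{"x":0,"y":0,"z":0,"spin":0}]'
python3 - <<'E'
from h import *
from m2 import cc
c=cap('scene'); P=cloud(c); hsv=cv2.cvtColor(c['img'],cv2.COLOR_RGB2HSV); H,S,V=[hsv[:,:,i].astype(int) for i in range(3)]
X,Y,z=P[:,:,0],P[:,:,1],P[:,:,2]
print('W spacer');cc(P,(abs(X-585)<40)&(abs(Y-68)<25)&(z>55)&(z<95)&(H>18)&(H<34)&(S>100))
k=(abs(X-585)<40)&(abs(Y-68)<25)&(z>55)&(z<95)&(H>18)&(H<34)&(S>100); print(k.sum(),np.percentile(z[k],[2,98]) if k.any() else '')
c2=(abs(X-589)<60)&(abs(Y-12)<50)&(z>30)&(z<60)&((H<6)|(H>170))&(S>150); print('panel z',np.median(z[c2]))
print('bar/lock');cc(P,(abs(X-619)<30)&(abs(Y-342)<30)&(z>59)&(z<72))
E
```

```text
time: 22.05
tool_pos: [590.6, -11.8, 52.8]
orientation: [0.999, 0.042, 0.001, -0.001]
wrist_force: [-7.4, 1.6, 29.6]
gripper_width: 0.001
grasp_force: 14.6
side panel
   854 [588.9  12.4] [118.9 103.4] 5.7 z 51.2
 rails
   232 [582.3  86.6] [140.2  25.1] 5.3 z 42.8
   567 [595.9 -62.5] [140.2  43.1] 4.6 z 42.9
 board
   1675 [588.7  13.2] [150.2 205. ] 5.3 z 40.4
scene panel
   905 [590.5  12.2] [120.  101.4] 5.6 z 49.5
 rails
   277 [584.2  85.6] [136.7  27.8] 5.0 z 41.3
   597 [597.9 -63.3] [139.7  43.8] 5.3 z 41.3
 board
   1937 [590.6  10.2] [151.5 201.7] 5.0 z 38.8
W spacer
   94 [593.2  65.7] [34.2 13.3] 6.5 z 74.5
94 [56.0237239  83.36149049]
panel z 41.08046878289153
bar/lock
   63 [622.3 340.5] [47.6 19. ] 11.1 z 63.1
```

The panel is down from 49.5 to 41 mm, which is flush. The robot holds it at about 30 N, and the spacer is still standing.

```bash
python3 -c "
from bench import bot
print(bot.close_job())"
```

```text
the job is handed in; nothing more can be done
None
```

The job is handed in: knob at the red mark, lock home, yellow spacer let go upright in the wide gap, and the red panel held flush at about 30 N; the hand-in returned no verdict.

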